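Make up the smear kit and the field kit

ROBOT

A 6-joint arm with a two-finger parallel gripper is mounted at the origin on the work surface. World frame = base frame: x ahead of the robot, y to its left, z up, the work surface at z = 0. Lengths are in mm, angles in rad, forces in N, time in s.
With the tool pointing down it reaches from about 300 to 775 mm from the base axis. Payload 14.6 kg.
Tool frame: the origin (TCP) lies on the centre line of the jaws, within the pads' length; the fingertips stand ahead of it and the grasp point (between the pads) is the TCP (manip.tip_reach is the z of the fingertips in the tool frame, in mm); z points along the fingers, y is the direction in which the jaws open and shut (so a half turn about z gives the same grasp; the last joint's range is limited). The gripper opens to 94 mm and grips with 3 to 60 N. Pads are 16 mm wide; open, the fingers measure 119 mm over their backs; the gripper's body (75 mm by 177 mm) begins 78 mm behind the grasp point.
Start: joints at [1.268, 0.3, 1.521, -0, 1.321, -0.067], TCP at [128.49, 534.771, 224.446] pointing down, gripper open.
Joint ranges: [-3.03, 3.03], [-0.79, 2.21], [0.23, 2.52], [-1.04, 4.18], [0, 3.07], [-2.55, 2.55]. Speed limits (rad/s): [2.22, 2.22, 2.57, 3.14, 3.14, 3.14].

INTERFACE

Orientations are given as [roll, pitch, yaw] about the fixed x, y, z axes, in that order (R = Rz(yaw) Ry(pitch) Rx(roll)).
In Python, from cell import manip, camera, search_frame, masks_of, tip_of gives the robot as it stands.
- The arm moves only by the tool send_rows, never from a script. Its argument "plan" is a list of rows, each an object with "travel": the shift along the tool's x, y, z in mm, a list of three; "delta_rot": the turn, a rotation vector about the tool's x, y, z in degrees, a list of three; "fingers": the gripper's target within -1 to 1 (shut at 1, half-way at 0, fully open at -1). In form: [{"travel": [dx, dy, dz], "delta_rot": [wx, wy, wz], "fingers": fingers}, ...]. A call has 1 to 20 rows; each row shifts and turns the commanded pose from where the row before left it, along the tool's axes as they then stand; what a row does not reach is not made up. A row lasts 1/8 s, in which the tool goes at most 62.5 mm and 10.7 degrees, less where a joint would pass 70% of its speed; a pose out of reach is approached as far as the arm can. A call is refused whole if a number of a shift passes 62.5 or a number of a turn 10.7, either way. A call with a gripper value outside its range is refused whole. The fingers move at their own pace and stop on an object; "grip_force" is the grip in N (left out, the last holds). Time passes only in rows, so rows that do not move let the fingers close. It gives the time, the measured TCP pose, the force and the opening at its end, in the units of the state.
- manip.read_state(): the state, without advancing time (a new reading comes with each control period).
- camera(name): name is "scene" or "top"; returns a dict with "color" (420x560x3 uint8, red, green, blue), "z_map" (420x560 float32, mm along the optical axis (not along the pixel's ray), 0 where there is no reading), "fov_y" (degrees; the focal length in pixels is half the picture's height over the tangent of half this angle, whatever the lens; pixels are square), "cx", "cy" (the principal point, pixels), "world_from_camera" (4x4, takes a point from camera to world coordinates). Camera axes: x right, y up, looking along -z (the intrinsics and any distortion apply to the point x, -y, -z); pixel columns grow to the right and rows downward; lengths in mm; the calibration is good to about 2 mm. A picture is of the moment at which its call begins.
- manip.sign_off(): hands the job in, once; it reports no verdict.
Trained networks look in the newest picture that a camera, given by its name, has taken for a name from the list of things; names that differ only in an ending like _2 or _b are one class to them, and where a whole thing is asked for, a point or a joint stands for the part that bears it (a point fixed in the world has none). Each returns a list of dicts, best first, with "confidence" (0 to 1); they miss things now and then, are a little off and sometimes report something else, mostly with a low value. They report only what shows in the picture. A call takes as long as a camera call. They do not tell look-alikes from the thing itself.
- search_frame(name, camera): "at" ([x, y, z] in mm, in the coordinates of the camera as it stood for that picture, good to about 4 mm: the middle of the surface that is visible of it).
- masks_of(name, camera): "region" (420x560 bool, what is visible of it).
- tip_of(name, camera): "at" ([x, y, z] in mm, in the coordinates of the camera as it stood for that picture, good to about 4 mm: a listed point, or the origin of a listed thing).
The state is a dict: "clock": time; "joints": joint angles; "qd": joint speeds; "effort": joint torques, N m; "eef_pos": TCP position; "eef_rot": TCP orientation; "wrist_force": force on the tool from outside, world axes, zero at the start; "moment": the same for the moment, N m; "finger_gap": finger opening in mm.
Only numpy, scipy, OpenCV 4.12 (cv2) and the standard library are available. Lean on these libraries where they do the work, as an engineer would, in place of code of your own. Each camera call takes 0.05 s, during which the arm holds its last target. There are 200 camera calls.

TASK

Make up two kits from the stock on the lab bench. The tray without a clip gets the wide pot in its broad bay and the slide box, lid up, in its narrow bay; the tray with the spring clip gets the small pot and the bottle, one in each bay (either way round), and the marker pressed fully home, level and centred lengthwise, in the clip. Stand everything flat on the bay floors, never tip over the pots or the bottle, leave the timer and the tube rack where they are, and let go of everything at the end.

Things in the scene. Friction and masses are not known exactly. Their poses are not given: they have to be found in the camera images.
- wide_pot: Wide squat sample pot, clear plastic with white screw cap, upright cylinder, diameter 60 mm, height 50 mm. Origin: centre of the underside; z up. About 120 g.
- small_pot: Small sample pot of the same make, clear plastic with white screw cap, upright cylinder, diameter 44 mm, height 44 mm. Origin: centre of the underside; z up. About 60 g.
- bottle: Slim amber glass reagent bottle, black cap, paper band, upright, body diameter 32 mm straight from height 2 to 52 mm, narrower above, total height 75 mm. Origin: centre of the underside; z up. About 70 g.
- slide_box: Plain blue plastic microscope-slide box, shut, lying lid up: 84 long (its x), 34 wide (its y), 40 high, in mm. Origin: centre of the underside; z up. About 120 g.
- marker: Square-bodied marker pen lying flat, white barrel with black cap: 130 long (its x, cap towards +x), 14 wide, 14 high, in mm. Origin: centre of the underside; z up. About 25 g; it is the same width all along and may lie either way round in the clip.
- plain_tray: Kit tray without a clip, white plastic, fixed: 118 (its x) by 166 (its y) mm. Floor 4 thick; rims and divider 4 thick, top 12 above the bench. Origin: centre of the underside. Broad bay: inside 110 (x) by 88 (y), centre at y +35. Narrow bay: inside 110 (x) by 66 (y), centre at y -46. Both at x 0.
- clip_tray: Kit tray with the clip, white plastic, fixed: 150 (its x) by 168 (its y) mm. Floor 4 thick; rims and dividers 4 thick, top 12 above the bench. Origin: centre of the underside. Two equal bays, inside 75 (x) by 78 (y), centres at x -33.5, y +41 and -41. The +x strip carries the clip at x +40.
- spring_clip: Steel clip, tray's axes; mm. Origin: centre of foot, on tray floor, 4 above bench. Marker lies along y. Jaw pairs 16 long at y -46, +46 (76 clear between for fingers), each over a saddle, top z 10. V mouth 23 wide at z 43, throat 10 wide at z 26.5. Pushed straight down (8 to 15 N) the marker spreads the jaws; they snap over it when it rests on the saddles (marker origin at z 10).
- timer: Bystander: low grey bench timer, 56 by 56, 18 high, in mm. Origin: centre of the underside; z up. Not part of any kit.
- tube_rack: Bystander: blue rack with capped tubes, 56 (its x) by 190 (its y), 64 high, in mm, beyond the stock. Origin: centre of the underside; z up. Not part of any kit.
Not all that is in view belongs to the job. There is more than one size of the slide_box; the one meant has the size given above. There is more than one size of the bottle; the one meant has the size given above.

How it is judged:
By the outcome, as a careful person would: the job done as asked, in the order asked, and still so for the second after the job is handed in, with the robot touching nothing.
It also fails if it takes over 109 s, if anything falls off the work surface, if the arm or the gripper's body presses on something with over 40 N, if the wrist force passes 120 N, or if a joint passes its speed limit or range.

## Working session

There is one attempt and no reset: what is moved stays moved. The work goes in short steps, Python scripts to look and compute and a tool call to move; the robot and the scene stay as the last step left them, time stands still between calls to the robot, and variables do not carry over. Pictures are saved under pics/ and viewed, about 12 in all and at most 16, crops included, and the job is handed in when it is done.

Besides the shell and the picture viewer there is one more tool, called after "Call:" by a JSON object that holds its "api" and its "payload". send_rows: Moves the arm, as the interface text tells. Its arguments: {"type":"object","properties":{"plan":{"type":"array"},"grip_force":{"type":"number"}},"required":["plan"]}

```bash
ls; mkdir -p pics
python3 - <<'E'
from cell import manip,camera
import cv2,numpy as np
for n in("scene","top"):
    c=camera(n); cv2.imwrite(f"pics/{n}0.png",c["color"][:,:,::-1]); np.savez(f"{n}0.npz",**c)
    print(n,c["fov_y"],c["cx"],c["cy"],np.round(c["world_from_camera"],3).tolist(),[k for k in c])
print(manip.read_state(),manip.tip_reach)
E
```

```text
pics
scene 47.055884383718976 276.1857230002353 203.9279135624777 [[-0.862, -0.41, 0.299, 880.198], [0.507, -0.704, 0.496, 517.263], [0.008, 0.58, 0.815, 896.711], [0.0, 0.0, 0.0, 1.0]] ['color', 'z_map', 'fov_y', 'cx', 'cy', 'world_from_camera']
top 50.40804598027453 283.1830710974989 216.95776410100993 [[0.002, 0.989, -0.146, 426.339], [-1.0, 0.005, 0.021, 3.027], [0.021, 0.146, 0.989, 859.291], [0.0, 0.0, 0.0, 1.0]] ['color', 'z_map', 'fov_y', 'cx', 'cy', 'world_from_camera']
{'clock': 0.1, 'joints': array([ 1.26839671e+00,  3.00416201e-01,  1.52151846e+00, -8.30262987e-06,
        1.32069650e+00, -6.66340589e-02]), 'qd': array([ 1.46848121e-03, -1.45246788e-03, -3.75391050e-05,  1.72628661e-03,
        4.53676807e-04, -1.01718317e-03]), 'effort': array([ 1.25610241e-03, -5.32648838e+01, -3.53285909e+01,  7.09965988e-02,
        2.34872400e-02, -7.58294777e-05]), 'eef_pos': array([128.43182057, 534.57302872, 223.94292378]), 'eef_rot': array([-3.14055592e+00, -6.11243281e-05,  2.90582913e+00]), 'wrist_force': array([-0.39592579,  1.18601432,  0.34504625]), 'moment': array([-0.01035414, -0.00469322,  0.03700969]), 'finger_gap': 93.89414501909012} 19.0
```

View pics/scene0.png

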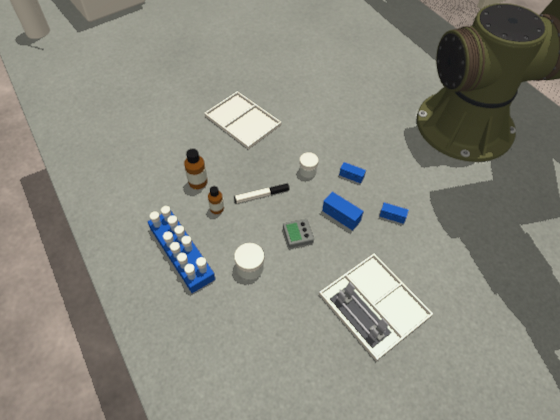

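View pics/top0.png

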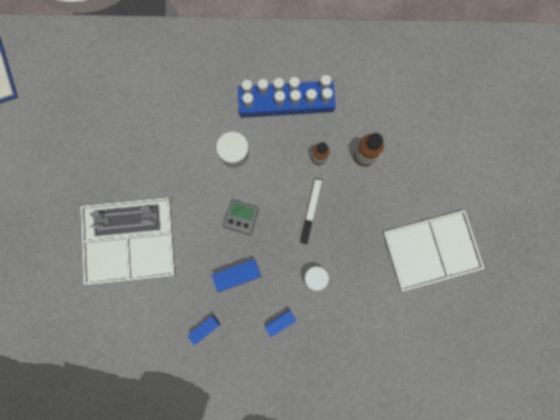

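```bash
cat > h.py <<'E'
import numpy as np,cv2
from cell import manip,camera,search_frame,masks_of,tip_of
def cloud(c):
    h,w=c["z_map"].shape; f=h/2/np.tan(np.radians(float(c["fov_y"]))/2)
    v,u=np.mgrid[:h,:w]; z=c["z_map"]
    P=np.stack([(u-c["cx"])/f*z,-(v-c["cy"])/f*z,-z],-1)
    T=c["world_from_camera"]; W=P@T[:3,:3].T+T[:3,3]; W[z==0]=np.nan
    return W
def w(c,p): T=c["world_from_camera"]; return T[:3,:3]@np.array(p)+T[:3,3]
NAMES="wide_pot small_pot bottle slide_box marker plain_tray clip_tray spring_clip timer tube_rack".split()
E
python3 - <<'E'
from h import *
for n in("scene","top"):
    c=camera(n); W=cloud(c)
    for k in NAMES:
        for d in tip_of(k,n)[:3]: print(n,k,"tip",round(d["confidence"],2),np.round(w(c,d["at"])))
        for d in masks_of(k,n)[:3]:
            m=d["region"]; P=W[m]; P=P[~np.isnan(P[:,0])]
            if len(P)<20: continue
            vv,uu=np.where(m); zt=np.percentile(P[:,2],95)
            T=P[P[:,2]>zt-6]
            r=cv2.minAreaRect(T[:,:2].astype(np.float32))
            print("   mask",round(d["confidence"],2),"px",int(uu.mean()),int(vv.mean()),"ztop",round(zt,1),"rect",np.round(r[0],1),np.round(r[1],1),round(r[2],1))
E
```

```text
scene wide_pot tip 0.83 [683.  74.  -1.]
scene wide_pot tip 0.68 [507. 280.   1.]
scene wide_pot tip 0.66 [784. -17.   1.]
   mask 0.94 px 249 259 ztop 51.8 rect [679.9  82.7] [59.1 56.6] 63.1
scene small_pot tip 0.73 [433. -76.  -2.]
   mask 0.87 px 308 164 ztop 45.4 rect [434.9 -75.9] [44.5 41. ] 37.4
   mask 0.49 px 375 305 ztop 15.0 rect [506.2 280.4] [151.9 168.7] 6.0
scene bottle tip 0.67 [ 676. -175.   -3.]
scene bottle tip 0.57 [670. -89.   1.]
   mask 0.84 px 195 169 ztop 105.7 rect [ 678.1 -175.3] [24.1 25.3] 7.5
   mask 0.63 px 215 200 ztop 75.1 rect [672.9 -83.8] [15.9 16.6] 49.1
   mask 0.59 px 375 305 ztop 15.1 rect [506.3 280.6] [151.8 168.1] 5.8
scene slide_box tip 0.92 [443.  69.  -4.]
scene slide_box tip 0.67 [355.  -6.  -2.]
scene slide_box tip 0.67 [341. 128.   0.]
   mask 0.81 px 342 210 ztop 41.5 rect [440.2  71. ] [36.8 84.2] 20.4
   mask 0.68 px 352 171 ztop 28.3 rect [352.3  -9.8] [27.5 54. ] 31.5
   mask 0.67 px 394 212 ztop 28.3 rect [341.6 131.1] [24.4 54.9] 37.7
scene marker tip 0.57 [565. -65.   0.]
   mask 0.58 px 260 192 ztop 15.9 rect [566.8 -68.7] [ 
[... 1928 characters left out ...]
8.] 15.3
top clip_tray tip 0.93 [509. 283.  -2.]
   mask 0.63 px 127 240 ztop 14.3 rect [506.6 281.3] [150.5 169.5] 6.1
top spring_clip tip 0.62 [545. 285.   6.]
top spring_clip tip 0.32 [508. 283.  -1.]
   mask 0.92 px 126 219 ztop 42.4 rect [546.3 284.9] [ 28.7 107.4] 5.9
   mask 0.23 px 320 152 ztop 75.8 rect [672.7 -84.7] [16.8 16.8] 1.8
top timer tip 0.74 [549.  71.   5.]
   mask 0.74 px 241 216 ztop 20.3 rect [551.9  65.8] [54.6 56.2] 73.7
top tube_rack tip 0.69 [789. -14.  -3.]
   mask 0.8 px 286 97 ztop 64.9 rect [788.6 -20.4] [ 45.4 168.5] 4.6
   mask 0.75 px 311 210 ztop 15.6 rect [565.8 -68.7] [ 14.  129.9] 76.7
   mask 0.46 px 233 149 ztop 51.8 rect [678.2  82.6] [59.3 57. ] 71.1
```

The networks' positions agree in both cameras.

- **Bottles (top image):** (319,152) is 75 mm high with a 17 mm cap. (368,148) is about 106 mm high, so the first is the one meant.
- **Slide boxes (top image):** (236,274) measures 84×34×41 mm. (203,329) and (280,322) are about 55×22×28 mm, so the first is the one meant.

One crop will confirm both.

```bash
python3 -c "
import cv2
a=cv2.imread('pics/top0.png')[120:350,180:400];cv2.imwrite('pics/crop1.png',cv2.resize(a,None,fx=2.6,fy=2.6,interpolation=2))"
cat > go.py <<'E'
# usage: go.py x y jawdeg -> turn needed (deg about tool z) and, after it, the tool-frame shift
import sys,numpy as np
from h import manip
x,y,j=map(float,sys.argv[1:4]); s=manip.read_state()
p=s["eef_pos"]; yaw=np.degrees(s["eef_rot"][2]); cur=yaw-90
d=(j-cur+90)%180-90
def sh(d):
    a=np.radians(yaw+d); D=np.array([x,y])-p[:2]
    return np.round([D@[np.cos(a),np.sin(a)], D@[np.sin(a),-np.cos(a)]],1)
for dd in (d,d-180 if d>0 else d+180):
    q6=np.degrees(s["joints"][5]-s["joints"][0]+np.arctan2(y,x))-dd
    print("turn tool z %.1f -> shift xy %s, q6 at goal ~%.0f"%(-dd,sh(dd),q6))
print("z now %.1f"%p[2],"xy",np.round(p[:2],1),"gap %.1f"%s["finger_gap"],"clock %.2f"%s["clock"], "F",np.round(s["wrist_force"],1))
E
python3 go.py 679 82.3 76.5
```

```text
turn tool z -0.0 -> shift xy [-640.9 -311.5], q6 at goal ~-70
turn tool z 180.0 -> shift xy [640.9 311.5], q6 at goal ~110
z now 224.4 xy [128.5 534.8] gap 93.8 clock 2.20 F [-0.6 -0.3 -0.4]
```

View pics/crop1.png

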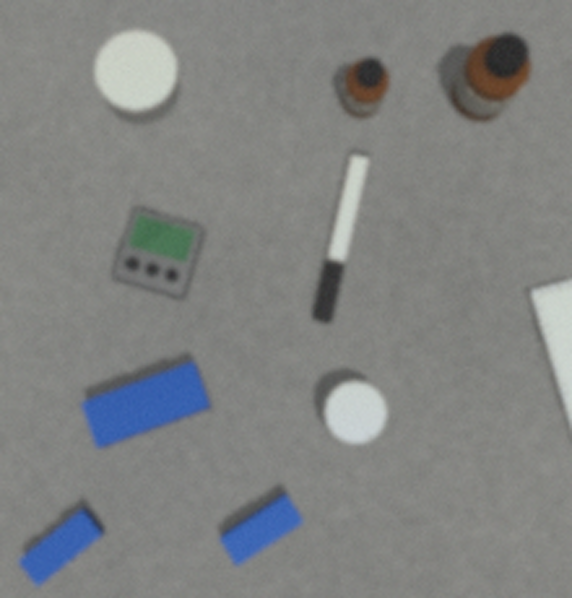

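The crop shows the big blue box at crop (147,403) and the smaller amber bottle at (363,88). Both fit the sizes given. Next I go to the wide pot.

Call:
{"api": "send_rows", "payload": {"plan": [{"travel":[-40,-19.5,0],"delta_rot":[0,0,0],"fingers":-1},{"travel":[-40,-19.5,0],"delta_rot":[0,0,0],"fingers":-1},{"travel":[-40,-19.5,0],"delta_rot":[0,0,0],"fingers":-1},{"travel":[-40,-19.5,0],"delta_rot":[0,0,0],"fingers":-1},{"travel":[-40,-19.5,0],"delta_rot":[0,0,0],"fingers":-1},{"travel":[-40,-19.5,0],"delta_rot":[0,0,0],"fingers":-1},{"travel":[-40,-19.5,0],"delta_rot":[0,0,0],"fingers":-1},{"travel":[-40,-19.5,0],"delta_rot":[0,0,0],"fingers":-1},{"travel":[-40,-19.5,0],"delta_rot":[0,0,0],"fingers":-1},{"travel":[-40,-19.5,0],"delta_rot":[0,0,0],"fingers":-1},{"travel":[-40,-19.5,0],"delta_rot":[0,0,0],"fingers":-1},{"travel":[-40,-19.5,0],"delta_rot":[0,0,0],"fingers":-1},{"travel":[-40,-19.5,0],"delta_rot":[0,0,0],"fingers":-1},{"travel":[-40,-19.5,0],"delta_rot":[0,0,0],"fingers":-1},{"travel":[-40,-19.5,0],"delta_rot":[0,0,0],"fingers":-1},{"travel":[-40,-19.5,0],"delta_rot":[0,0,0],"fingers":-1},{"travel":[0,0,0],"delta_rot":[0,0,0],"fingers":-1},{"travel":[0,0,0],"delta_rot":[0,0,0],"fingers":-1}]}}

```text
clock: 4.45
eef_pos: [677.6, 82.2, 224.2]
eef_rot: [-3.142, -0.001, 2.906]
wrist_force: [-0.8, 0.4, 0.1]
finger_gap: 94.3
```

```bash
python3 go.py 679 82.3 76.5
```

```text
turn tool z -0.0 -> shift xy [-1.4  0.4], q6 at goal ~-70
turn tool z 180.0 -> shift xy [ 1.4 -0.4], q6 at goal ~110
z now 224.2 xy [677.6  82.2] gap 94.3 clock 4.45 F [-0.8  0.4  0.1]
```

Call:
{"api": "send_rows", "payload": {"plan": [{"travel":[-1.4,0.4,35],"delta_rot":[0,0,0],"fingers":-1},{"travel":[0,0,40],"delta_rot":[0,0,0],"fingers":-1},{"travel":[0,0,40],"delta_rot":[0,0,0],"fingers":-1},{"travel":[0,0,35],"delta_rot":[0,0,0],"fingers":-1},{"travel":[0,0,25],"delta_rot":[0,0,0],"fingers":-1},{"travel":[0,0,17],"delta_rot":[0,0,0],"fingers":-1},{"travel":[0,0,0],"delta_rot":[0,0,0],"fingers":-1},{"travel":[0,0,0],"delta_rot":[0,0,0],"fingers":0.0},{"travel":[0,0,0],"delta_rot":[0,0,0],"fingers":0.5},{"travel":[0,0,0],"delta_rot":[0,0,0],"fingers":1},{"travel":[0,0,0],"delta_rot":[0,0,0],"fingers":1},{"travel":[0,0,0],"delta_rot":[0,0,0],"fingers":1},{"travel":[0,0,-5],"delta_rot":[0,0,0],"fingers":1}], "grip_force": 20}}

```text
clock: 6.08
eef_pos: [679.0, 81.9, 37.1]
eef_rot: [-3.141, -0.001, 2.906]
wrist_force: [0.2, 0.3, -1.6]
finger_gap: 59.0
```

Call:
{"api": "send_rows", "payload": {"plan": [{"travel":[0,0,-25],"delta_rot":[0,0,0],"fingers":1},{"travel":[0,0,-35],"delta_rot":[0,0,0],"fingers":1},{"travel":[0,0,-35],"delta_rot":[0,0,0],"fingers":1},{"travel":[0,0,-25],"delta_rot":[0,0,0],"fingers":1},{"travel":[5,-17.5,0],"delta_rot":[0,0,0],"fingers":1},{"travel":[10,-35.3,0],"delta_rot":[0,0,0],"fingers":1},{"travel":[10,-35.3,0],"delta_rot":[0,0,0],"fingers":1},{"travel":[10,-35.3,0],"delta_rot":[0,0,0],"fingers":1},{"travel":[10,-35.3,0],"delta_rot":[0,0,0],"fingers":1},{"travel":[10,-35.3,0],"delta_rot":[0,0,0],"fingers":1},{"travel":[10,-35.3,0],"delta_rot":[0,0,0],"fingers":1},{"travel":[10,-35.3,0],"delta_rot":[0,0,0],"fingers":1},{"travel":[10,-35.3,0],"delta_rot":[0,0,0],"fingers":1},{"travel":[10,-35.3,0],"delta_rot":[0,0,0],"fingers":1},{"travel":[10,-35.3,0],"delta_rot":[0,0,0],"fingers":1},{"travel":[5,-17.9,0],"delta_rot":[0,0,0],"fingers":1},{"travel":[0,0,0],"delta_rot":[0,0,0],"fingers":1},{"travel":[0,0,0],"delta_rot":[0,0,0],"fingers":1}]}}

```text
clock: 8.32
eef_pos: [482.2, -269.2, 157.5]
eef_rot: [3.141, 0.0, 2.906]
wrist_force: [-0.5, 0.1, -0.7]
finger_gap: 59.5
```

```bash
python3 go.py 481 -270.2 76.5
```

```text
turn tool z 0.0 -> shift xy [ 0.9 -1.3], q6 at goal ~-106
turn tool z -180.0 -> shift xy [-0.9  1.3], q6 at goal ~-286
z now 157.5 xy [ 482.2 -269.2] gap 59.5 clock 8.32 F [-0.5  0.1 -0.7]
```

Call:
{"api": "send_rows", "payload": {"plan": [{"travel":[0.9,-1.3,25],"delta_rot":[0,0,0],"fingers":1},{"travel":[0,0,35],"delta_rot":[0,0,0],"fingers":1},{"travel":[0,0,30],"delta_rot":[0,0,0],"fingers":1},{"travel":[0,0,20],"delta_rot":[0,0,0],"fingers":1},{"travel":[0,0,8],"delta_rot":[0,0,0],"fingers":1},{"travel":[0,0,3.2],"delta_rot":[0,0,0],"fingers":1},{"travel":[0,0,0],"delta_rot":[0,0,0],"fingers":1},{"travel":[0,0,0],"delta_rot":[0,0,0],"fingers":-0.3},{"travel":[0,0,0],"delta_rot":[0,0,0],"fingers":-0.5},{"travel":[0,0,0],"delta_rot":[0,0,0],"fingers":-0.7},{"travel":[0,0,0],"delta_rot":[0,0,0],"fingers":-0.7},{"travel":[0,0,-20],"delta_rot":[0,0,0],"fingers":-0.7},{"travel":[0,0,-40],"delta_rot":[0,0,0],"fingers":-0.7},{"travel":[0,0,-40],"delta_rot":[0,0,0],"fingers":-0.7},{"travel":[0,0,-20],"delta_rot":[0,0,0],"fingers":-0.7},{"travel":[0,0,0],"delta_rot":[0,0,0],"fingers":-0.7}]}}

```text
clock: 10.32
eef_pos: [480.9, -271.4, 157.4]
eef_rot: [-3.141, 0.002, 2.906]
wrist_force: [0.2, -0.3, -0.4]
finger_gap: 79.9
```

```bash
python3 go.py 440.5 71.4 20.4
```

```text
turn tool z 56.1 -> shift xy [335.4  81.6], q6 at goal ~-11
turn tool z -123.9 -> shift xy [-335.4  -81.6], q6 at goal ~-191
z now 157.4 xy [ 480.9 -271.4] gap 79.9 clock 10.32 F [ 0.2 -0.3 -0.4]
```

Call:
{"api": "send_rows", "payload": {"plan": [{"travel":[0,0,0],"delta_rot":[0,0,9.35],"fingers":-0.7},{"travel":[0,0,0],"delta_rot":[0,0,9.35],"fingers":-0.7},{"travel":[0,0,0],"delta_rot":[0,0,9.35],"fingers":-0.7},{"travel":[0,0,0],"delta_rot":[0,0,9.35],"fingers":-0.7},{"travel":[0,0,0],"delta_rot":[0,0,9.35],"fingers":-0.7},{"travel":[0,0,0],"delta_rot":[0,0,9.35],"fingers":-0.7},{"travel":[33.5,8.2,0],"delta_rot":[0,0,0],"fingers":-0.7},{"travel":[33.5,8.2,0],"delta_rot":[0,0,0],"fingers":-0.7},{"travel":[33.5,8.2,0],"delta_rot":[0,0,0],"fingers":-0.7},{"travel":[33.5,8.2,0],"delta_rot":[0,0,0],"fingers":-0.7},{"travel":[33.5,8.2,0],"delta_rot":[0,0,0],"fingers":-0.7},{"travel":[33.5,8.2,0],"delta_rot":[0,0,0],"fingers":-0.7},{"travel":[33.5,8.2,0],"delta_rot":[0,0,0],"fingers":-0.7},{"travel":[33.5,8.2,0],"delta_rot":[0,0,0],"fingers":-0.7},{"travel":[33.5,8.2,0],"delta_rot":[0,0,0],"fingers":-0.7},{"travel":[33.5,8.2,0],"delta_rot":[0,0,0],"fingers":-0.7},{"travel":[0,0,0],"delta_rot":[0,0,0],"fingers":-0.7},{"travel":[0,0,0],"delta_rot":[0,0,0],"fingers":-0.7}]}}

```text
clock: 12.58
eef_pos: [440.4, 71.1, 155.5]
eef_rot: [-3.14, -0.0, 1.927]
wrist_force: [-0.4, -0.1, -0.1]
finger_gap: 80.0
```

```bash
python3 go.py 440.5 71.4 20.4
python3 - <<'E'
from h import *
c=camera("top"); cv2.imwrite("pics/top1.png",c["color"][:,:,::-1]); W=cloud(c)
for k in ("wide_pot","plain_tray"):
  for d in masks_of(k,"top")[:2]:
    P=W[d["region"]];P=P[~np.isnan(P[:,0])];zt=np.percentile(P[:,2],95);r=cv2.minAreaRect(P[P[:,2]>zt-6][:,:2].astype(np.float32));print(k,round(d["confidence"],2),round(zt,1),r)
E
```

```text
turn tool z 0.0 -> shift xy [0.2 0.2], q6 at goal ~-11
turn tool z -180.0 -> shift xy [-0.2 -0.2], q6 at goal ~-191
z now 155.5 xy [440.4  71.1] gap 80.0 clock 12.57 F [-0.4 -0.1 -0.1]
wide_pot 0.56 55.3 ((480.5680236816406, -270.02056884765625), (59.17665481567383, 57.23933410644531), 77.77071380615234)
plain_tray 0.58 11.7 ((490.2979736328125, -303.3172607421875), (118.06304168701172, 167.22499084472656), 15.273652076721191)
plain_tray 0.54 45.6 ((435.9838562011719, -74.78463745117188), (41.47364044189453, 42.31534194946289), 0.17913669347763062)
```

Call:
{"api": "send_rows", "payload": {"plan": [{"travel":[0.2,0.2,30],"delta_rot":[0,0,0],"fingers":-0.7},{"travel":[0,0,35],"delta_rot":[0,0,0],"fingers":-0.7},{"travel":[0,0,30],"delta_rot":[0,0,0],"fingers":-0.7},{"travel":[0,0,20],"delta_rot":[0,0,0],"fingers":-0.7},{"travel":[0,0,10],"delta_rot":[0,0,0],"fingers":-0.7},{"travel":[0,0,0],"delta_rot":[0,0,0],"fingers":-0.4},{"travel":[0,0,0],"delta_rot":[0,0,0],"fingers":0},{"travel":[0,0,0],"delta_rot":[0,0,0],"fingers":0.3},{"travel":[0,0,0],"delta_rot":[0,0,0],"fingers":0.6},{"travel":[0,0,0],"delta_rot":[0,0,0],"fingers":1},{"travel":[0,0,0],"delta_rot":[0,0,0],"fingers":1},{"travel":[0,0,0],"delta_rot":[0,0,0],"fingers":1},{"travel":[0,0,-5],"delta_rot":[0,0,0],"fingers":1},{"travel":[0,0,-25],"delta_rot":[0,0,0],"fingers":1},{"travel":[0,0,-40],"delta_rot":[0,0,0],"fingers":1},{"travel":[0,0,-40],"delta_rot":[0,0,0],"fingers":1},{"travel":[0,0,-20],"delta_rot":[0,0,0],"fingers":1},{"travel":[0,0,0],"delta_rot":[0,0,0],"fingers":1}], "grip_force": 25}}

```text
clock: 14.98
eef_pos: [441.2, 71.8, 162.3]
eef_rot: [3.139, 0.001, 1.927]
wrist_force: [-0.4, 0.8, -0.7]
finger_gap: 34.0
```

```bash
python3 go.py 502.3 -348 105.3
```

```text
turn tool z -84.9 -> shift xy [  51.9 -421.1], q6 at goal ~-140
turn tool z 95.1 -> shift xy [-51.9 421.1], q6 at goal ~40
z now 162.3 xy [441.2  71.8] gap 34.0 clock 14.97 F [-0.4  0.8 -0.7]
```

Call:
{"api": "send_rows", "payload": {"plan": [{"travel":[0,0,0],"delta_rot":[0,0,9.5],"fingers":1},{"travel":[0,0,0],"delta_rot":[0,0,9.5],"fingers":1},{"travel":[0,0,0],"delta_rot":[0,0,9.5],"fingers":1},{"travel":[0,0,0],"delta_rot":[0,0,9.5],"fingers":1},{"travel":[0,0,0],"delta_rot":[0,0,9.5],"fingers":1},{"travel":[0,0,0],"delta_rot":[0,0,9.5],"fingers":1},{"travel":[0,0,0],"delta_rot":[0,0,9.5],"fingers":1},{"travel":[0,0,0],"delta_rot":[0,0,9.5],"fingers":1},{"travel":[0,0,0],"delta_rot":[0,0,9.5],"fingers":1},{"travel":[0,0,0],"delta_rot":[0,0,9.6],"fingers":1},{"travel":[-5.2,42.1,0],"delta_rot":[0,0,0],"fingers":1},{"travel":[-5.2,42.1,0],"delta_rot":[0,0,0],"fingers":1},{"travel":[-5.2,42.1,0],"delta_rot":[0,0,0],"fingers":1},{"travel":[-5.2,42.1,0],"delta_rot":[0,0,0],"fingers":1},{"travel":[-5.2,42.1,0],"delta_rot":[0,0,0],"fingers":1},{"travel":[-5.2,42.1,0],"delta_rot":[0,0,0],"fingers":1},{"travel":[-5.2,42.1,0],"delta_rot":[0,0,0],"fingers":1},{"travel":[-5.2,42.1,0],"delta_rot":[0,0,0],"fingers":1},{"travel":[-5.2,42.1,0],"delta_rot":[0,0,0],"fingers":1},{"travel":[-5.2,42.1,0],"delta_rot":[0,0,0],"fingers":1}]}}

```text
clock: 17.48
eef_pos: [501.2, -349.1, 159.4]
eef_rot: [-3.14, 0.001, 0.267]
wrist_force: [0.0, 0.2, -0.6]
finger_gap: 33.8
```

Call:
{"api": "send_rows", "payload": {"plan": [{"travel":[0,0,30],"delta_rot":[0,0,0],"fingers":1},{"travel":[0,0,30],"delta_rot":[0,0,0],"fingers":1},{"travel":[0,0,0],"delta_rot":[0,0,0],"fingers":1},{"travel":[0,0,0],"delta_rot":[0,0,0],"fingers":1}]}}

```text
clock: 17.98
eef_pos: [501.8, -348.1, 101.8]
eef_rot: [3.141, -0.0, 0.267]
wrist_force: [0.2, 0.6, -1.3]
finger_gap: 33.8
```

```bash
python3 go.py 502.3 -348 105.3
```

```text
turn tool z -0.0 -> shift xy [0.5 0. ], q6 at goal ~40
turn tool z 180.0 -> shift xy [-0.5 -0. ], q6 at goal ~220
z now 101.8 xy [ 501.8 -348.1] gap 33.8 clock 17.98 F [ 0.2  0.6 -1.3]
```

Call:
{"api": "send_rows", "payload": {"plan": [{"travel":[0.5,0,30],"delta_rot":[0,0,0],"fingers":1},{"travel":[0,0,20],"delta_rot":[0,0,0],"fingers":1},{"travel":[0,0,10],"delta_rot":[0,0,0],"fingers":1},{"travel":[0,0,6],"delta_rot":[0,0,0],"fingers":1},{"travel":[0,0,0],"delta_rot":[0,0,0],"fingers":1},{"travel":[0,0,0],"delta_rot":[0,0,0],"fingers":1}]}}

```text
clock: 18.73
eef_pos: [502.3, -348.1, 35.8]
eef_rot: [3.141, -0.001, 0.267]
wrist_force: [0.4, -0.3, -1.3]
finger_gap: 34.0
```

Call:
{"api": "send_rows", "payload": {"plan": [{"travel":[0,0,1],"delta_rot":[0,0,0],"fingers":1},{"travel":[0,0,0.7],"delta_rot":[0,0,0],"fingers":1},{"travel":[0,0,0],"delta_rot":[0,0,0],"fingers":1},{"travel":[0,0,0],"delta_rot":[0,0,0],"fingers":0.1},{"travel":[0,0,0],"delta_rot":[0,0,0],"fingers":0},{"travel":[0,0,0],"delta_rot":[0,0,0],"fingers":-0.05},{"travel":[0,0,0],"delta_rot":[0,0,0],"fingers":-0.05},{"travel":[0,0,-25],"delta_rot":[0,0,0],"fingers":-0.05},{"travel":[0,0,-35],"delta_rot":[0,0,0],"fingers":-0.05},{"travel":[0,0,-40],"delta_rot":[0,0,0],"fingers":-0.3},{"travel":[0,0,-25],"delta_rot":[0,0,0],"fingers":-0.5},{"travel":[0,0,0],"delta_rot":[0,0,0],"fingers":-0.5}]}}

```text
clock: 20.23
eef_pos: [502.6, -348.3, 160.2]
eef_rot: [3.139, -0.002, 0.267]
wrist_force: [0.1, -0.9, -0.2]
finger_gap: 69.9
```

```bash
python3 go.py 435.5 -75.3 6
```

```text
turn tool z -80.7 -> shift xy [278.5 -38.2], q6 at goal ~-16
turn tool z 99.3 -> shift xy [-278.5   38.2], q6 at goal ~164
z now 160.2 xy [ 502.6 -348.3] gap 69.9 clock 20.23 F [ 0.1 -0.9 -0.2]
```

Call:
{"api": "send_rows", "payload": {"plan": [{"travel":[0,0,0],"delta_rot":[0,0,-10.1],"fingers":-0.5},{"travel":[0,0,0],"delta_rot":[0,0,-10.1],"fingers":-0.5},{"travel":[0,0,0],"delta_rot":[0,0,-10.1],"fingers":-0.5},{"travel":[0,0,0],"delta_rot":[0,0,-10.1],"fingers":-0.5},{"travel":[0,0,0],"delta_rot":[0,0,-10.1],"fingers":-0.5},{"travel":[0,0,0],"delta_rot":[0,0,-10.1],"fingers":-0.5},{"travel":[0,0,0],"delta_rot":[0,0,-10.1],"fingers":-0.5},{"travel":[0,0,0],"delta_rot":[0,0,-10],"fingers":-0.5},{"travel":[34.8,-4.8,0],"delta_rot":[0,0,0],"fingers":-0.5},{"travel":[34.8,-4.8,0],"delta_rot":[0,0,0],"fingers":-0.5},{"travel":[34.8,-4.8,0],"delta_rot":[0,0,0],"fingers":-0.5},{"travel":[34.8,-4.8,0],"delta_rot":[0,0,0],"fingers":-0.5},{"travel":[34.8,-4.8,0],"delta_rot":[0,0,0],"fingers":-0.5},{"travel":[34.8,-4.8,0],"delta_rot":[0,0,0],"fingers":-0.5},{"travel":[34.8,-4.8,0],"delta_rot":[0,0,0],"fingers":-0.5},{"travel":[34.8,-4.8,0],"delta_rot":[0,0,0],"fingers":-0.5},{"travel":[0,0,0],"delta_rot":[0,0,0],"fingers":-0.5},{"travel":[0,0,0],"delta_rot":[0,0,0],"fingers":-0.5}]}}

```text
clock: 22.48
eef_pos: [434.8, -75.4, 157.9]
eef_rot: [-3.141, -0.0, 1.676]
wrist_force: [0.1, -1.0, -0.6]
finger_gap: 70.2
```

```bash
python3 go.py 435.5 -75.3 6;  python3 - <<'E'
from h import *
c=camera("top"); cv2.imwrite("pics/top2.png",cv2.resize(c["color"][180:320,350:520,::-1],None,fx=3,fy=3)); W=cloud(c)
for k in ("slide_box","plain_tray"):
  for d in masks_of(k,"top")[:3]:
    P=W[d["region"]];P=P[~np.isnan(P[:,0])];zt=np.percentile(P[:,2],95);r=cv2.minAreaRect(P[P[:,2]>zt-6][:,:2].astype(np.float32));print(k,round(d["confidence"],2),round(zt,1),r)
E
```

```text
turn tool z 0.0 -> shift xy [-0.   0.7], q6 at goal ~-16
turn tool z -180.0 -> shift xy [ 0.  -0.7], q6 at goal ~-196
z now 157.9 xy [434.8 -75.4] gap 70.2 clock 22.48 F [ 0.1 -1.  -0.6]
slide_box 0.97 28.6 ((341.550048828125, 130.63833618164062), (21.889347076416016, 55.67335891723633), 37.836849212646484)
slide_box 0.92 45.1 ((502.899169921875, -347.2378234863281), (83.57732391357422, 35.87646484375), 14.339756965637207)
slide_box 0.54 28.3 ((350.28033447265625, -4.030864715576172), (22.560955047607422, 41.639244079589844), 33.38798141479492)
plain_tray 0.91 12.1 ((490.38616943359375, -303.3181457519531), (118.00133514404297, 167.44509887695312), 15.363171577453613)
```

Call:
{"api": "send_rows", "payload": {"plan": [{"travel":[0,0.7,30],"delta_rot":[0,0,0],"fingers":-0.5},{"travel":[0,0,35],"delta_rot":[0,0,0],"fingers":-0.5},{"travel":[0,0,30],"delta_rot":[0,0,0],"fingers":-0.5},{"travel":[0,0,20],"delta_rot":[0,0,0],"fingers":-0.5},{"travel":[0,0,13],"delta_rot":[0,0,0],"fingers":-0.5},{"travel":[0,0,0],"delta_rot":[0,0,0],"fingers":-0.3},{"travel":[0,0,0],"delta_rot":[0,0,0],"fingers":0},{"travel":[0,0,0],"delta_rot":[0,0,0],"fingers":0.3},{"travel":[0,0,0],"delta_rot":[0,0,0],"fingers":0.6},{"travel":[0,0,0],"delta_rot":[0,0,0],"fingers":0.6},{"travel":[0,0,0],"delta_rot":[0,0,0],"fingers":0.6},{"travel":[0,0,-5],"delta_rot":[0,0,0],"fingers":0.6},{"travel":[0,0,-25],"delta_rot":[0,0,0],"fingers":0.6},{"travel":[0,0,-40],"delta_rot":[0,0,0],"fingers":0.6},{"travel":[0,0,-40],"delta_rot":[0,0,0],"fingers":0.6},{"travel":[0,0,-20],"delta_rot":[0,0,0],"fingers":0.6},{"travel":[0,0,0],"delta_rot":[0,0,0],"fingers":0.6}], "grip_force": 15}}

```text
clock: 24.75
eef_pos: [436.0, -75.0, 161.7]
eef_rot: [3.139, 0.001, 1.675]
wrist_force: [0.2, 0.0, -1.3]
finger_gap: 43.2
```

```bash
python3 go.py 468.9 318.3 6
```

```text
turn tool z -0.0 -> shift xy [387.7  73.9], q6 at goal ~28
turn tool z 180.0 -> shift xy [-387.7  -73.9], q6 at goal ~208
z now 161.7 xy [436. -75.] gap 43.2 clock 24.75 F [ 0.2  0.  -1.3]
```

Call:
{"api": "send_rows", "payload": {"plan": [{"travel":[19.4,3.7,0],"delta_rot":[0,0,0],"fingers":0.6},{"travel":[38.8,7.4,0],"delta_rot":[0,0,0],"fingers":0.6},{"travel":[38.8,7.4,0],"delta_rot":[0,0,0],"fingers":0.6},{"travel":[38.8,7.4,0],"delta_rot":[0,0,0],"fingers":0.6},{"travel":[38.8,7.4,0],"delta_rot":[0,0,0],"fingers":0.6},{"travel":[38.8,7.4,0],"delta_rot":[0,0,0],"fingers":0.6},{"travel":[38.8,7.4,0],"delta_rot":[0,0,0],"fingers":0.6},{"travel":[38.8,7.4,0],"delta_rot":[0,0,0],"fingers":0.6},{"travel":[38.8,7.4,0],"delta_rot":[0,0,0],"fingers":0.6},{"travel":[38.8,7.4,0],"delta_rot":[0,0,0],"fingers":0.6},{"travel":[19.4,3.7,0],"delta_rot":[0,0,0],"fingers":0.6},{"travel":[0,0,30],"delta_rot":[0,0,0],"fingers":0.6},{"travel":[0,0,30],"delta_rot":[0,0,0],"fingers":0.6},{"travel":[0,0,0],"delta_rot":[0,0,0],"fingers":0.6},{"travel":[0,0,0],"delta_rot":[0,0,0],"fingers":0.6}]}}

```text
clock: 26.62
eef_pos: [469.0, 318.6, 101.4]
eef_rot: [3.141, -0.0, 1.675]
wrist_force: [-0.5, 1.1, -0.2]
finger_gap: 43.3
```

```bash
python3 go.py 468.9 318.3 6
```

```text
turn tool z -0.0 -> shift xy [-0.2 -0.2], q6 at goal ~28
turn tool z 180.0 -> shift xy [0.2 0.2], q6 at goal ~208
z now 101.4 xy [469.  318.6] gap 43.3 clock 26.62 F [-0.5  1.1 -0.2]
```

Call:
{"api": "send_rows", "payload": {"plan": [{"travel":[0,0,30],"delta_rot":[0,0,0],"fingers":0.6},{"travel":[0,0,20],"delta_rot":[0,0,0],"fingers":0.6},{"travel":[0,0,10],"delta_rot":[0,0,0],"fingers":0.6},{"travel":[0,0,6],"delta_rot":[0,0,0],"fingers":0.6},{"travel":[0,0,1.2],"delta_rot":[0,0,0],"fingers":0.6},{"travel":[0,0,0],"delta_rot":[0,0,0],"fingers":0.6},{"travel":[0,0,0],"delta_rot":[0,0,0],"fingers":0},{"travel":[0,0,0],"delta_rot":[0,0,0],"fingers":-0.15},{"travel":[0,0,0],"delta_rot":[0,0,0],"fingers":-0.25},{"travel":[0,0,0],"delta_rot":[0,0,0],"fingers":-0.25},{"travel":[0,0,-25],"delta_rot":[0,0,0],"fingers":-0.25},{"travel":[0,0,-40],"delta_rot":[0,0,0],"fingers":-0.25},{"travel":[0,0,-40],"delta_rot":[0,0,0],"fingers":-0.25},{"travel":[0,0,-40],"delta_rot":[0,0,0],"fingers":-0.25},{"travel":[0,0,-40],"delta_rot":[0,0,0],"fingers":-0.25},{"travel":[0,0,0],"delta_rot":[0,0,0],"fingers":-0.25}]}}

```text
clock: 28.62
eef_pos: [469.5, 319.2, 221.4]
eef_rot: [3.137, -0.002, 1.675]
wrist_force: [-0.0, -0.6, 0.1]
finger_gap: 58.7
```

```bash
python3 go.py 672.8 -84.5 6
```

```text
turn tool z -0.0 -> shift xy [-422.7  160. ], q6 at goal ~-13
turn tool z 180.0 -> shift xy [ 422.7 -160. ], q6 at goal ~167
z now 221.4 xy [469.5 319.2] gap 58.7 clock 28.62 F [-0.  -0.6  0.1]
```

Call:
{"api": "send_rows", "payload": {"plan": [{"travel":[-38.4,14.5,0],"delta_rot":[0,0,0],"fingers":-0.35},{"travel":[-38.4,14.5,0],"delta_rot":[0,0,0],"fingers":-0.35},{"travel":[-38.4,14.5,0],"delta_rot":[0,0,0],"fingers":-0.35},{"travel":[-38.4,14.5,0],"delta_rot":[0,0,0],"fingers":-0.35},{"travel":[-38.4,14.5,0],"delta_rot":[0,0,0],"fingers":-0.35},{"travel":[-38.4,14.5,0],"delta_rot":[0,0,0],"fingers":-0.35},{"travel":[-38.4,14.5,0],"delta_rot":[0,0,0],"fingers":-0.35},{"travel":[-38.4,14.5,0],"delta_rot":[0,0,0],"fingers":-0.35},{"travel":[-38.4,14.5,0],"delta_rot":[0,0,0],"fingers":-0.35},{"travel":[-38.4,14.5,0],"delta_rot":[0,0,0],"fingers":-0.35},{"travel":[-38.4,14.5,0],"delta_rot":[0,0,0],"fingers":-0.35},{"travel":[0,0,40],"delta_rot":[0,0,0],"fingers":-0.35},{"travel":[0,0,20],"delta_rot":[0,0,0],"fingers":-0.35},{"travel":[0,0,0],"delta_rot":[0,0,0],"fingers":-0.35},{"travel":[0,0,0],"delta_rot":[0,0,0],"fingers":-0.35}]}}

```text
clock: 30.5
eef_pos: [671.6, -84.8, 159.0]
eef_rot: [3.141, 0.0, 1.675]
wrist_force: [-0.8, 0.6, 1.0]
finger_gap: 63.4
```

```bash
python3 go.py 672.8 -84.5 6
```

```text
turn tool z -0.0 -> shift xy [0.1 1.2], q6 at goal ~-13
turn tool z 180.0 -> shift xy [-0.1 -1.2], q6 at goal ~167
z now 159.0 xy [671.6 -84.8] gap 63.4 clock 30.50 F [-0.8  0.6  1. ]
```

Call:
{"api": "send_rows", "payload": {"plan": [{"travel":[0.1,1.2,30],"delta_rot":[0,0,0],"fingers":-0.35},{"travel":[0,0,35],"delta_rot":[0,0,0],"fingers":-0.35},{"travel":[0,0,30],"delta_rot":[0,0,0],"fingers":-0.35},{"travel":[0,0,20],"delta_rot":[0,0,0],"fingers":-0.35},{"travel":[0,0,11],"delta_rot":[0,0,0],"fingers":-0.35},{"travel":[0,0,0],"delta_rot":[0,0,0],"fingers":-0.1},{"travel":[0,0,0],"delta_rot":[0,0,0],"fingers":0.1},{"travel":[0,0,0],"delta_rot":[0,0,0],"fingers":0.3},{"travel":[0,0,0],"delta_rot":[0,0,0],"fingers":0.5},{"travel":[0,0,0],"delta_rot":[0,0,0],"fingers":0.8},{"travel":[0,0,0],"delta_rot":[0,0,0],"fingers":0.8},{"travel":[0,0,-5],"delta_rot":[0,0,0],"fingers":0.8},{"travel":[0,0,-25],"delta_rot":[0,0,0],"fingers":0.8},{"travel":[0,0,-40],"delta_rot":[0,0,0],"fingers":0.8},{"travel":[0,0,-40],"delta_rot":[0,0,0],"fingers":0.8},{"travel":[0,0,-40],"delta_rot":[0,0,0],"fingers":0.8},{"travel":[0,0,0],"delta_rot":[0,0,0],"fingers":0.8}]}}

```text
clock: 32.62
eef_pos: [673.5, -84.7, 185.9]
eef_rot: [3.136, 0.002, 1.675]
wrist_force: [0.5, 0.5, -1.6]
finger_gap: 31.9
```

```bash
python3 go.py 477.5 236.7 6;  python3 - <<'E'
from h import *
c=camera("scene"); W=cloud(c)
for k in ("small_pot","clip_tray"):
  for d in masks_of(k,"scene")[:2]:
    P=W[d["region"]];P=P[~np.isnan(P[:,0])];zt=np.percentile(P[:,2],95);r=cv2.minAreaRect(P[P[:,2]>zt-6][:,:2].astype(np.float32));print(k,round(d["confidence"],2),round(zt,1),r)
E
```

```text
turn tool z -0.0 -> shift xy [ 340.2 -161.3], q6 at goal ~20
turn tool z 180.0 -> shift xy [-340.2  161.3], q6 at goal ~200
z now 185.9 xy [673.5 -84.7] gap 31.9 clock 32.62 F [ 0.5  0.5 -1.6]
small_pot 0.72 49.4 ((470.0559997558594, 317.86236572265625), (43.03529739379883, 42.07392120361328), 88.16305541992188)
clip_tray 0.58 16.1 ((506.330810546875, 280.6929626464844), (150.96774291992188, 167.86843872070312), 5.96577262878418)
```

Small pot is in its bay. Now the bottle goes to the other bay.

Call:
{"api": "send_rows", "payload": {"plan": [{"travel":[34,-16.1,0],"delta_rot":[0,0,0],"fingers":0.8},{"travel":[34,-16.1,0],"delta_rot":[0,0,0],"fingers":0.8},{"travel":[34,-16.1,0],"delta_rot":[0,0,0],"fingers":0.8},{"travel":[34,-16.1,0],"delta_rot":[0,0,0],"fingers":0.8},{"travel":[34,-16.1,0],"delta_rot":[0,0,0],"fingers":0.8},{"travel":[34,-16.1,0],"delta_rot":[0,0,0],"fingers":0.8},{"travel":[34,-16.1,0],"delta_rot":[0,0,0],"fingers":0.8},{"travel":[34,-16.1,0],"delta_rot":[0,0,0],"fingers":0.8},{"travel":[34,-16.1,0],"delta_rot":[0,0,0],"fingers":0.8},{"travel":[34,-16.1,0],"delta_rot":[0,0,0],"fingers":0.8},{"travel":[0,0,20],"delta_rot":[0,0,0],"fingers":0.8},{"travel":[0,0,40],"delta_rot":[0,0,0],"fingers":0.8},{"travel":[0,0,20],"delta_rot":[0,0,0],"fingers":0.8},{"travel":[0,0,0],"delta_rot":[0,0,0],"fingers":0.8},{"travel":[0,0,0],"delta_rot":[0,0,0],"fingers":0.8}]}}

```text
clock: 34.65
eef_pos: [477.1, 236.8, 102.7]
eef_rot: [3.141, -0.0, 1.675]
wrist_force: [-0.4, 0.3, 0.1]
finger_gap: 31.7
```

```bash
python3 go.py 477.5 236.7 6
```

```text
turn tool z -0.0 -> shift xy [-0.2  0.4], q6 at goal ~20
turn tool z 180.0 -> shift xy [ 0.2 -0.4], q6 at goal ~200
z now 102.7 xy [477.1 236.8] gap 31.7 clock 34.65 F [-0.4  0.3  0.1]
```

Call:
{"api": "send_rows", "payload": {"plan": [{"travel":[-0.2,0.4,30],"delta_rot":[0,0,0],"fingers":0.8},{"travel":[0,0,20],"delta_rot":[0,0,0],"fingers":0.8},{"travel":[0,0,10],"delta_rot":[0,0,0],"fingers":0.8},{"travel":[0,0,4.5],"delta_rot":[0,0,0],"fingers":0.8},{"travel":[0,0,1.2],"delta_rot":[0,0,0],"fingers":0.8},{"travel":[0,0,0],"delta_rot":[0,0,0],"fingers":0.8},{"travel":[0,0,0],"delta_rot":[0,0,0],"fingers":0.2},{"travel":[0,0,0],"delta_rot":[0,0,0],"fingers":0.1},{"travel":[0,0,0],"delta_rot":[0,0,0],"fingers":0},{"travel":[0,0,0],"delta_rot":[0,0,0],"fingers":0},{"travel":[0,0,-20],"delta_rot":[0,0,0],"fingers":0},{"travel":[0,0,-40],"delta_rot":[0,0,0],"fingers":0},{"travel":[0,0,-40],"delta_rot":[0,0,0],"fingers":0},{"travel":[0,0,-40],"delta_rot":[0,0,0],"fingers":0},{"travel":[0,0,-20],"delta_rot":[0,0,0],"fingers":0},{"travel":[0,0,0],"delta_rot":[0,0,0],"fingers":0}]}}

```text
clock: 36.65
eef_pos: [477.8, 236.8, 197.8]
eef_rot: [3.139, -0.001, 1.675]
wrist_force: [-0.3, -0.0, -0.3]
finger_gap: 46.6
```

```bash
python3 go.py 566 -68.7 77
python3 - <<'E'
from h import *
# marker: refined from both cameras (heading of long axis)
for n in("scene","top"):
    c=camera(n); W=cloud(c)
    for d in masks_of("marker",n)[:2]:
        P=W[d["region"]];P=P[~np.isnan(P[:,0])];r=cv2.minAreaRect(P[P[:,2]>9][:,:2].astype(np.float32));print(n,round(d["confidence"],2),np.percentile(P[:,2],95),r)
E
```

```text
turn tool z -71.0 -> shift xy [-154.7 -277.8], q6 at goal ~-84
turn tool z 109.0 -> shift xy [154.7 277.8], q6 at goal ~96
z now 197.8 xy [477.8 236.8] gap 46.6 clock 36.65 F [-0.3 -0.  -0.3]
scene 0.58 15.87433062811535 ((565.715576171875, -68.4942626953125), (17.78168487548828, 129.24913024902344), 77.24292755126953)
top 0.89 15.961577712075881 ((565.2343139648438, -68.5537338256836), (13.849556922912598, 128.56211853027344), 76.81324005126953)
```

Call:
{"api": "send_rows", "payload": {"plan": [{"travel":[0,0,0],"delta_rot":[0,0,-10.1],"fingers":0.1},{"travel":[0,0,0],"delta_rot":[0,0,-10.1],"fingers":0.1},{"travel":[0,0,0],"delta_rot":[0,0,-10.1],"fingers":0.1},{"travel":[0,0,0],"delta_rot":[0,0,-10.1],"fingers":0.1},{"travel":[0,0,0],"delta_rot":[0,0,-10.2],"fingers":0.1},{"travel":[0,0,0],"delta_rot":[0,0,-10.2],"fingers":0.1},{"travel":[0,0,0],"delta_rot":[0,0,-10.2],"fingers":0.1},{"travel":[-15.5,-27.8,0],"delta_rot":[0,0,0],"fingers":0.1},{"travel":[-15.5,-27.8,0],"delta_rot":[0,0,0],"fingers":0.1},{"travel":[-15.5,-27.8,0],"delta_rot":[0,0,0],"fingers":0.1},{"travel":[-15.5,-27.8,0],"delta_rot":[0,0,0],"fingers":0.1},{"travel":[-15.5,-27.8,0],"delta_rot":[0,0,0],"fingers":0.1},{"travel":[-15.5,-27.8,0],"delta_rot":[0,0,0],"fingers":0.1},{"travel":[-15.5,-27.8,0],"delta_rot":[0,0,0],"fingers":0.1},{"travel":[-15.5,-27.8,0],"delta_rot":[0,0,0],"fingers":0.1},{"travel":[-15.5,-27.8,0],"delta_rot":[0,0,0],"fingers":0.1},{"travel":[-15.5,-27.8,0],"delta_rot":[0,0,0],"fingers":0.1},{"travel":[0,0,50],"delta_rot":[0,0,0],"fingers":0.1},{"travel":[0,0,50],"delta_rot":[0,0,0],"fingers":0.1},{"travel":[0,0,0],"delta_rot":[0,0,0],"fingers":0.1}]}}

```text
clock: 39.35
eef_pos: [563.7, -68.8, 93.0]
eef_rot: [-3.141, -0.008, 2.914]
wrist_force: [-0.4, 0.6, 0.1]
finger_gap: 42.4
```

```bash
python3 go.py 565.5 -68.6 77
```

```text
turn tool z -0.0 -> shift xy [-1.7  0.6], q6 at goal ~-84
turn tool z 180.0 -> shift xy [ 1.7 -0.6], q6 at goal ~96
z now 93.0 xy [563.7 -68.8] gap 42.4 clock 39.35 F [-0.4  0.6  0.1]
```

Call:
{"api": "send_rows", "payload": {"plan": [{"travel":[-1.3,0.6,30],"delta_rot":[0,0,0],"fingers":0.1},{"travel":[0,0,25],"delta_rot":[0,0,0],"fingers":0.1},{"travel":[0,0,12],"delta_rot":[0,0,0],"fingers":0.1},{"travel":[0,0,0],"delta_rot":[0,0,0],"fingers":0.1},{"travel":[0,0,0],"delta_rot":[0,0,0],"fingers":0.1},{"travel":[0,0,0],"delta_rot":[0,0,0],"fingers":0.1}]}}

```text
clock: 40.1
eef_pos: [567.7, -68.9, 30.7]
eef_rot: [3.142, 0.001, 2.915]
wrist_force: [0.7, 0.1, -0.2]
finger_gap: 42.0
```

```bash
python3 go.py 565.5 -68.6 77
```

```text
turn tool z -0.0 -> shift xy [ 2.2 -0.2], q6 at goal ~-84
turn tool z 180.0 -> shift xy [-2.2  0.2], q6 at goal ~96
z now 30.7 xy [567.7 -68.9] gap 42.0 clock 40.10 F [ 0.7  0.1 -0.2]
```

Call:
{"api": "send_rows", "payload": {"plan": [{"travel":[2.2,-0.2,4.4],"delta_rot":[0,0,0],"fingers":0.1},{"travel":[0,0,4],"delta_rot":[0,0,0],"fingers":0.1},{"travel":[0,0,0],"delta_rot":[0,0,0],"fingers":0.3},{"travel":[0,0,0],"delta_rot":[0,0,0],"fingers":0.5},{"travel":[0,0,0],"delta_rot":[0,0,0],"fingers":0.7},{"travel":[0,0,0],"delta_rot":[0,0,0],"fingers":1},{"travel":[0,0,0],"delta_rot":[0,0,0],"fingers":1},{"travel":[0,0,0],"delta_rot":[0,0,0],"fingers":1},{"travel":[0,0,0],"delta_rot":[0,0,0],"fingers":1}], "grip_force": 50}}

```text
clock: 41.22
eef_pos: [565.1, -68.6, 21.4]
eef_rot: [-3.142, 0.0, 2.915]
wrist_force: [1.1, -0.2, -0.1]
finger_gap: 13.4
```

Call:
{"api": "send_rows", "payload": {"plan": [{"travel":[0,0,-10],"delta_rot":[0,0,0],"fingers":1},{"travel":[0,0,-35],"delta_rot":[0,0,0],"fingers":1},{"travel":[0,0,-40],"delta_rot":[0,0,0],"fingers":1},{"travel":[0,0,-40],"delta_rot":[0,0,0],"fingers":1},{"travel":[0,0,-10],"delta_rot":[0,0,0],"fingers":1},{"travel":[0,0,0],"delta_rot":[0,0,0],"fingers":1},{"travel":[0,0,0],"delta_rot":[0,0,0],"fingers":1},{"travel":[0,0,0],"delta_rot":[0,0,0],"fingers":1}]}}

```text
clock: 42.22
eef_pos: [564.6, -68.5, 155.1]
eef_rot: [-3.141, -0.002, 2.915]
wrist_force: [-0.6, -1.5, -0.9]
finger_gap: 13.5
```

```bash
python3 go.py 546.2 284.9 6
python3 - <<'E'
from h import *
s=manip.read_state();print(s["joints"])
for n in("scene","top"):
    c=camera(n); cv2.imwrite(f"pics/{n}3.png",c["color"][:,:,::-1]);W=cloud(c)
    for k in("marker","bottle","clip_tray","spring_clip"):
      for d in masks_of(k,n)[:2]:
        P=W[d["region"]];P=P[~np.isnan(P[:,0])];zt=np.percentile(P[:,2],95);r=cv2.minAreaRect(P[P[:,2]>zt-8][:,:2].astype(np.float32));print(n,k,round(d["confidence"],2),round(zt,1),r)
E
```

```text
turn tool z 71.0 -> shift xy [353.4  18.6], q6 at goal ~22
turn tool z -109.0 -> shift xy [-353.4  -18.6], q6 at goal ~-158
z now 155.1 xy [564.6 -68.5] gap 13.5 clock 42.23 F [-0.6 -1.5 -0.9]
[-1.85103071e-01  4.06510331e-01  1.54471322e+00 -4.34826830e-05
  1.19229981e+00 -1.52884068e+00]
scene marker 0.54 149.1 ((600.628173828125, -57.26813888549805), (96.10531616210938, 76.86207580566406), 37.14065170288086)
scene bottle 0.82 105.6 ((679.1378173828125, -174.18568420410156), (24.28586196899414, 25.790563583374023), 9.430851936340332)
scene bottle 0.74 18.6 ((506.4627380371094, 280.5274658203125), (150.8363494873047, 168.17919921875), 6.039808750152588)
scene clip_tray 0.65 18.6 ((506.4022216796875, 281.0384521484375), (150.84532165527344, 167.11459350585938), 6.062540054321289)
scene spring_clip 0.72 41.4 ((545.8783569335938, 284.3235168457031), (29.96023941040039, 108.61368560791016), 6.764223575592041)
top marker 0.69 12.4 ((473.717041015625, -241.8643798828125), (118.04507446289062, 295.1553955078125), 15.142541885375977)
top bottle 0.74 65.0 ((706.224365234375, -26.516464233398438), (211.31546020507812, 168.23556518554688), 4.314329147338867)
top bottle 0.33 20.6 ((552.0153198242188, 66.24493408203125), (55.537010192871094, 56.04517364501953), 73.47647857666016)
top clip_tray 0.82 15.1 ((506.60528564453125, 281.03668212890625), (150.3418426513672, 168.8448486328125), 6.083446502685547)
top spring_clip 0.93 42.8 ((546.0458374023438, 285.34381103515625), (29.310327529907227, 108.03668212890625), 5.74670934677124)
```

Call:
{"api": "send_rows", "payload": {"plan": [{"travel":[0,0,0],"delta_rot":[0,0,10.1],"fingers":1},{"travel":[0,0,0],"delta_rot":[0,0,10.1],"fingers":1},{"travel":[0,0,0],"delta_rot":[0,0,10.1],"fingers":1},{"travel":[0,0,0],"delta_rot":[0,0,10.1],"fingers":1},{"travel":[0,0,0],"delta_rot":[0,0,10.2],"fingers":1},{"travel":[0,0,0],"delta_rot":[0,0,10.2],"fingers":1},{"travel":[0,0,0],"delta_rot":[0,0,10.2],"fingers":1},{"travel":[35.3,1.8,0],"delta_rot":[0,0,0],"fingers":1},{"travel":[35.3,1.8,0],"delta_rot":[0,0,0],"fingers":1},{"travel":[35.3,1.8,0],"delta_rot":[0,0,0],"fingers":1},{"travel":[35.3,1.8,0],"delta_rot":[0,0,0],"fingers":1},{"travel":[35.3,1.8,0],"delta_rot":[0,0,0],"fingers":1},{"travel":[35.3,1.8,0],"delta_rot":[0,0,0],"fingers":1},{"travel":[35.3,1.8,0],"delta_rot":[0,0,0],"fingers":1},{"travel":[35.3,1.8,0],"delta_rot":[0,0,0],"fingers":1},{"travel":[35.3,1.8,0],"delta_rot":[0,0,0],"fingers":1},{"travel":[35.3,1.8,0],"delta_rot":[0,0,0],"fingers":1},{"travel":[0,0,0],"delta_rot":[0,0,0],"fingers":1},{"travel":[0,0,30],"delta_rot":[0,0,0],"fingers":1},{"travel":[0,0,15],"delta_rot":[0,0,0],"fingers":1}]}}

```text
clock: 45.22
eef_pos: [545.7, 283.4, 109.9]
eef_rot: [-3.14, 0.001, 1.675]
wrist_force: [0.5, 0.1, -0.1]
finger_gap: 13.4
```

Call:
{"api": "send_rows", "payload": {"plan": [{"travel":[0,0,0],"delta_rot":[0,0,0],"fingers":1},{"travel":[0,0,0],"delta_rot":[0,0,0],"fingers":1},{"travel":[0,0,0],"delta_rot":[0,0,0],"fingers":1},{"travel":[0,0,0],"delta_rot":[0,0,0],"fingers":1}]}}

```text
clock: 45.72
eef_pos: [546.2, 284.5, 111.8]
eef_rot: [3.141, -0.0, 1.675]
wrist_force: [0.1, -0.3, -0.9]
finger_gap: 13.6
```

```bash
python3 go.py 546.0 284.7 6
python3 - <<'E'
from h import *
c=camera("scene"); cv2.imwrite("pics/scene4.png",cv2.resize(c["color"][200:380,280:470,::-1],None,fx=3,fy=3))
E
```

```text
turn tool z -0.0 -> shift xy [ 0.3 -0.2], q6 at goal ~22
turn tool z 180.0 -> shift xy [-0.3  0.2], q6 at goal ~202
z now 111.8 xy [546.2 284.5] gap 13.6 clock 45.73 F [ 0.1 -0.3 -0.9]
```

View pics/scene4.png

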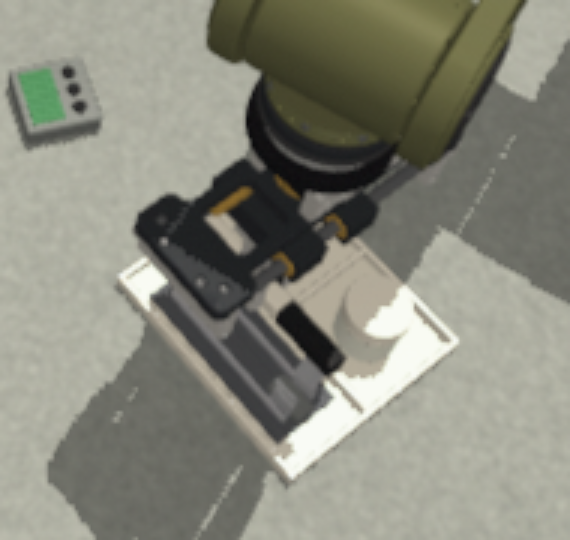

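The picture shows the marker level between the jaws, cap towards +y at crop (310,335). The small pot stands in its bay at (375,305). The bottle is hidden by the gripper. Next I lower into the clip mouth.

Call:
{"api": "send_rows", "payload": {"plan": [{"travel":[0.2,-0.2,25],"delta_rot":[0,0,0],"fingers":1},{"travel":[0,0,15],"delta_rot":[0,0,0],"fingers":1},{"travel":[0,0,10],"delta_rot":[0,0,0],"fingers":1},{"travel":[0,0,5],"delta_rot":[0,0,0],"fingers":1},{"travel":[0,0,0],"delta_rot":[0,0,0],"fingers":1},{"travel":[0,0,0],"delta_rot":[0,0,0],"fingers":1},{"travel":[0,0,0],"delta_rot":[0,0,0],"fingers":1}], "grip_force": 60}}

```text
clock: 46.65
eef_pos: [545.8, 284.6, 56.6]
eef_rot: [3.141, -0.0, 1.675]
wrist_force: [-1.4, -0.1, -0.6]
finger_gap: 13.5
```

Call:
{"api": "send_rows", "payload": {"plan": [{"travel":[0,0,3],"delta_rot":[0,0,0],"fingers":1},{"travel":[0,0,3],"delta_rot":[0,0,0],"fingers":1},{"travel":[0,0,3],"delta_rot":[0,0,0],"fingers":1},{"travel":[0,0,0],"delta_rot":[0,0,0],"fingers":1}]}}

```text
clock: 47.15
eef_pos: [545.9, 284.7, 47.3]
eef_rot: [3.141, -0.0, 1.675]
wrist_force: [0.3, 1.9, 1.6]
finger_gap: 13.1
```

Call:
{"api": "send_rows", "payload": {"plan": [{"travel":[0,0,3],"delta_rot":[0,0,0],"fingers":1},{"travel":[0,0,3],"delta_rot":[0,0,0],"fingers":1},{"travel":[0,0,2],"delta_rot":[0,0,0],"fingers":1},{"travel":[0,0,0],"delta_rot":[0,0,0],"fingers":1}]}}

```text
clock: 47.65
eef_pos: [545.7, 284.5, 38.9]
eef_rot: [-3.141, 0.0, 1.675]
wrist_force: [-0.8, 0.4, 0.9]
finger_gap: 13.4
```

Call:
{"api": "send_rows", "payload": {"plan": [{"travel":[0,0,2],"delta_rot":[0,0,0],"fingers":1},{"travel":[0,0,1.5],"delta_rot":[0,0,0],"fingers":1},{"travel":[0,0,0],"delta_rot":[0,0,0],"fingers":1},{"travel":[0,0,0],"delta_rot":[0,0,0],"fingers":1}]}}

```text
clock: 48.15
eef_pos: [545.8, 284.5, 35.5]
eef_rot: [-3.141, 0.0, 1.675]
wrist_force: [0.4, -0.2, -1.0]
finger_gap: 13.4
```

Call:
{"api": "send_rows", "payload": {"plan": [{"travel":[0,0,0.8],"delta_rot":[0,0,0],"fingers":1},{"travel":[0,0,0.7],"delta_rot":[0,0,0],"fingers":1},{"travel":[0,0,0],"delta_rot":[0,0,0],"fingers":1}]}}

```text
clock: 48.52
eef_pos: [545.9, 284.6, 35.3]
eef_rot: [3.141, 0.0, 1.675]
wrist_force: [-6.3, -1.9, 12.3]
finger_gap: 13.5
```

Call:
{"api": "send_rows", "payload": {"plan": [{"travel":[0,0,-0.5],"delta_rot":[0,0,0],"fingers":0.6},{"travel":[0,0,0],"delta_rot":[0,0,0],"fingers":0.4},{"travel":[0,0,0],"delta_rot":[0,0,0],"fingers":0.3},{"travel":[0,0,0],"delta_rot":[0,0,0],"fingers":0.3},{"travel":[0,0,-15],"delta_rot":[0,0,0],"fingers":0.3},{"travel":[0,0,-40],"delta_rot":[0,0,0],"fingers":0.3},{"travel":[0,0,-50],"delta_rot":[0,0,0],"fingers":0.3},{"travel":[0,0,-50],"delta_rot":[0,0,0],"fingers":0.3},{"travel":[-40,0,0],"delta_rot":[0,0,0],"fingers":0.3},{"travel":[-40,0,0],"delta_rot":[0,0,0],"fingers":0.3},{"travel":[-40,0,0],"delta_rot":[0,0,0],"fingers":0.3},{"travel":[-40,0,0],"delta_rot":[0,0,0],"fingers":0.3},{"travel":[-40,0,0],"delta_rot":[0,0,0],"fingers":0.3},{"travel":[-40,0,0],"delta_rot":[0,0,0],"fingers":0.3},{"travel":[0,0,0],"delta_rot":[0,0,0],"fingers":0.3},{"travel":[0,0,0],"delta_rot":[0,0,0],"fingers":0.3}]}}

```text
clock: 50.52
eef_pos: [570.9, 46.4, 190.4]
eef_rot: [3.141, -0.0, 1.675]
wrist_force: [0.2, 0.4, 0.4]
finger_gap: 32.8
```

Run:
```python
from h import *
a=np.radians(6.05); R=np.array([[np.cos(a),np.sin(a)],[-np.sin(a),np.cos(a)]])
ims=[]
for n,(r0,c0) in (("scene",(240,300)),("top",(185,60))):
    c=camera(n);W=cloud(c); ims.append(cv2.resize(c["color"][r0:r0+130,c0:c0+140,::-1],None,fx=2.8,fy=2.8))
    for k in("marker","bottle","small_pot","timer"):
      for d in masks_of(k,n)[:2]:
        P=W[d["region"]];P=P[~np.isnan(P[:,0])];zt=np.percentile(P[:,2],95);r=cv2.minAreaRect(P[P[:,2]>zt-8][:,:2].astype(np.float32));print(n,k,round(d["confidence"],2),round(zt,1),np.round(r[0],1),np.round(r[1],1),round(r[2],1))
    P=W.reshape(-1,3);P=P[~np.isnan(P[:,0])]; L=(P[:,:2]-[546.1,285])@R.T
    for lo in range(-72,72,8):   # height profile along the clip axis
        m=(abs(L[:,0])<4)&(L[:,1]>=lo)&(L[:,1]<lo+8); print(lo,round(float(np.median(P[m,2])),1) if m.any() else None,end="; ")
    m=(abs(L[:,0])<5)&(P[:,2]>22)&(P[:,2]<36)&(abs(L[:,1])<85); print("\nmarker ends",np.percentile(L[m,1],[0.5,99.5]))
cv2.imwrite("pics/fin.png",np.hstack(ims))
```

```text
scene marker 0.58 30.1 [548.4 284.5] [ 21.6 128.5] 6.3
scene bottle 0.74 105.2 [ 677.7 -173.7] [25.3 25. ] 7.3
scene small_pot 0.96 49.4 [470.4 318.3] [43.3 43.3] 89.2
scene small_pot 0.59 78.9 [479.4 237.4] [15.5 17.5] 65.9
scene timer 0.61 20.8 [552.  66.] [58.1 55.6] 74.0
-72 4.3; -64 26.5; -56 27.3; -48 28.1; -40 28.3; -32 27.2; -24 26.8; -16 26.7; -8 26.8; 0 26.7; 8 26.3; 16 26.8; 24 27.4; 32 27.9; 40 27.5; 48 26.8; 56 25.7; 64 3.4; 
marker ends [-65.40227216  63.38368243]
top marker 0.79 30.7 [545.8 288.2] [ 14.7 121.4] 5.7
top bottle 0.78 106.1 [ 677.5 -175.2] [25.4 25.7] 69.4
top small_pot 0.95 49.8 [469.8 317.8] [42.1 41.5] 60.2
-72 None; -64 28.8; -56 28.0; -48 27.8; -40 28.5; -32 28.3; -24 27.8; -16 27.7; -8 27.2; 0 27.7; 8 27.1; 16 27.3; 24 28.2; 32 27.7; 40 27.6; 48 28.2; 56 27.6; 64 1.8; 
marker ends [-57.13518413  63.58815228]
```

View pics/fin.png

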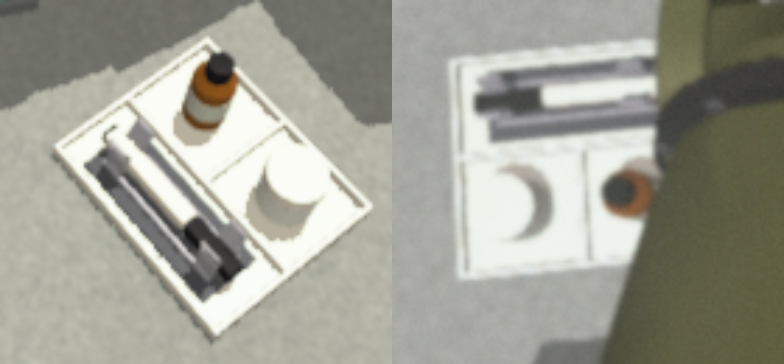

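Run:
```python
from h import *
c=camera("scene"); W=cloud(c)
for k in("wide_pot","slide_box","tube_rack"):
  for d in masks_of(k,"scene")[:3]:
    P=W[d["region"]];P=P[~np.isnan(P[:,0])];zt=np.percentile(P[:,2],95);r=cv2.minAreaRect(P[P[:,2]>zt-6][:,:2].astype(np.float32));print(k,round(d["confidence"],2),round(zt,1),np.round(r[0],1),np.round(r[1],1),round(r[2],1))
print(manip.read_state()["clock"],manip.sign_off())
```

```text
wide_pot 0.58 55.6 [ 481.  -269.2] [57.3 52.4] 61.2
slide_box 0.84 45.9 [ 497.7 -331.9] [87.5 70.3] 17.1
slide_box 0.84 28.2 [354.4 -10.1] [25.6 56.2] 33.3
tube_rack 0.58 64.7 [789.2 -20.6] [ 44.2 170.5] 4.0
the job is handed in; nothing more can be done
51.225 None
```

Both kits are made up and the job is handed in at about 51 s of the 109 s allowed. The order was wide pot, slide box, small pot, bottle, marker, and the gripper is open and clear of everything.

**Plain tray:**
- The wide pot stands in the broad bay at about (481, -270). Its top reads 55 mm, which fits a base on the 4 mm floor given the cameras' 1.5 mm high bias.
- The slide box (the 84×34×40 mm one) lies lid up in the narrow bay, centred at about (503, -347) and at 14.3° against the tray's 15.3°.

**Clip tray:**
- The small pot and the bottle (the 75 mm one) stand upright, one in each bay.
- The marker met a firm stop at the expected seated height, with 12 N on the wrist. Its top reads 26–29 mm along its length (28 expected), so it is level and fully home. It is centred lengthwise to about 1 mm.

The timer and the tube rack read the same positions as at the start.

**Checks that disagreed:**
- In the last scene picture the slide box read as a 70 mm wide patch, probably because its mask merged with the wide pot beside it. The earlier, unobstructed top view showed the box correctly.
- In the last top view the arm hid one end of the marker, so that camera read it short. The scene camera saw the full length.
- No large force showed at the clip's throat. The readings at the stops stayed below 2 N until the marker reached the saddles, probably because it snapped through between two of them.

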